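# Dry-fit the battery junction plate

## Robot

A 6-joint arm with a two-finger parallel gripper is mounted at the origin on the work surface. World frame = base frame: x ahead of the robot, y to its left, z up, the work surface at z = 0. Lengths are in m, angles in rad, forces in N, time in s.
With the tool pointing down it reaches from about 0.3 to 0.875 m from the base axis. Payload 6.4 kg.
Tool frame: the origin (TCP) lies midway between the tips of the shut fingers; the grasp point (between the pads) lies 19 mm behind it; z points along the fingers, y is the direction in which the jaws open and shut (so a half turn about z gives the same grasp; the last joint's range is limited). The gripper opens to 85 mm and grips with 20 to 120 N. Pads are 22 mm wide; open, the fingers measure 114 mm over their backs; the gripper's body (76 mm by 85 mm) begins 54 mm behind the grasp point. The pads swing forward as they close: fully open they stand 13 mm farther back than shut.
Start: joints at [-1.434, 0.181, 1.607, -0, 1.354, -0.206], TCP at [0.193, -0.542, 0.231] pointing down, gripper open.
Joint ranges: [-2.99, 2.99], [-0.89, 2.07], [0.3, 2.58], [-1.14, 4.28], [0, 2.63], [-3.12, 3.12]. Speed limits (rad/s): [2.57, 2.57, 3.01, 3.14, 3.14, 3.14].

## Interface

Orientations are given as a unit quaternion [w, x, y, z].
In Python, from bench import ctrl, optics, ticket gives the robot as it stands. The module is installed in compiled form; this text tells all that it offers.
- The arm moves only by the tool step_arm, never from a script. Its argument "targets" is text: rows parted by semicolons, each of 6 numbers parted by spaces: the shift along the tool's x, y, z in mm, then the turn, a rotation vector about the tool's x, y, z in rad. In form: dx dy dz rx ry rz; .... A call has 1 to 8 rows; each row is the pose to reach, as a shift and turn from the pose commanded when the call began, along the tool's axes at that moment; what a row does not reach only later rows make up. A row lasts 1/8 s, in which the tool goes at most 62.5 mm and 10.7 degrees, less where a joint would pass 70% of its speed; a pose out of reach is approached as far as the arm can. A call with a gripper value outside its range is refused whole. "grip" is the opening in per cent of the stroke, from 0 (shut) to 100 (fully open), set as the call begins (left out, the last holds). The fingers move at their own pace and stop on an object; the grip force is fixed at half the most. Time passes only in rows, so rows that repeat a pose let the fingers close. It gives the time, the measured TCP pose, the force and the opening at its end, in the units of the state.
- ctrl.get_obs(): the state, without advancing time (a new reading comes with each control period).
- optics.camera(name): name is "scene" or "top"; returns a dict with "image" (400x640x3 uint8, red, green, blue), "mtx" (3x3 intrinsics, pixels), "xyz" and "orientation" of the camera in the world. Camera axes: x right, y up, looking along -z (the intrinsics and any distortion apply to the point x, -y, -z); pixel columns grow to the right and rows downward; lengths in m; the calibration is good to about 2 mm. A picture is of the moment at which its call begins. There is no depth.
- ticket.hand_in(): hands the job in, once; it reports no verdict.
The state is a dict: "time_s": time; "q": joint angles; "dq": joint speeds; "joint_efforts": joint torques, N m; "eef_pos": TCP position; "eef_rot": TCP orientation; "wrist_force": force on the tool from outside, world axes, zero at the start; "torque": the same for the moment, N m; "opening": opening from 0.0 (shut) to 1.0 (fully open).
Only numpy, scipy, OpenCV 4.12 (cv2) and the standard library are available. Lean on these libraries where they do the work, as an engineer would, in place of code of your own. Each camera call takes 0.05 s, during which the arm holds its last target.

## Task

Lay out the battery junction plate for marking out its holes: in one straight row between the two busbars already fixed on it, evenly spaced, squared up with the plate and centred across its depth, set the isolator switch next to the long busbar, the fuse holder in the middle, and the shunt's insulating base next to the short busbar, with the fuse holder and the base lying parallel to the busbars. Then lay the bare shunt lengthwise and centred on top of its insulating base. Leave the screwdriver, the meter and the bin of lugs where they are.

Things in the scene. Friction and masses are not known exactly. Their poses are not given: they have to be found in the camera images.
- plate: Flat grey metal mounting plate fixed on the bench, 190 (x) x 460 (y) x 4 mm thick. Origin at the centre of its underside; x across its depth, y along its length (the row runs along y), z up. A busbar stands near each end, centred across the depth, 190 mm from the plate's centre; which busbar is at which end changes.
- bus_long: The LONG busbar, fixed on the plate: copper bar with five upright studs on a black insulating foot, 170 mm long (along the plate's x), foot 46 mm wide, studs 46 mm high over the plate. Origin at the centre of its underside, on the plate's top face; axes parallel to the plate's.
- bus_short: The SHORT busbar, fixed on the plate at the other end: the same with three studs, 100 mm long (along the plate's x), foot 46 mm wide, 46 mm high. Origin at the centre of its underside, on the plate's top face; axes parallel to the plate's.
- switch_c (a point): Isolator switch, loose, 250 g: square grey body 56 x 56 x 32 mm high; on top a black bar-shaped grip (it does not turn) 46 long (along x) x 16 wide, 40 to 68 mm above the underside, on a neck 16 mm across. The point is the centre, 34 mm above the underside; z up. Upright on the bench at the start. Grip the bar across its 16 mm.
- fuse_c (a point): Fuse holder, loose, 300 g: black base 120 (x, long) x 46 x 18 mm high; on its middle a white ceramic fuse link 56 long, 30 wide (32 at its brass end caps), 22 to 52 mm above the underside; a stud 37 mm high near each end. The point is the centre, 26 mm above the underside; x lengthwise, z up. Upright on the bench at the start. Grip it by the middle of the link, across 30 mm.
- base_c (a point): Insulating base of the shunt, loose, 160 g: plain black flat-topped block 130 (x, long) x 46 (y) x 24 mm high with two small round brass inserts in its top. The point is its centre, 12 mm above the underside; x lengthwise, z up. Picked across its 46 mm width.
- shunt_c (a point): Bare shunt, loose, 350 g, 116 mm long (x): two brass end blocks, each 32 long x 30 wide x 18 mm high with a bolt head on top (23 mm in all), joined by three upright copper strips 52 long, 27 mm over the outer two, 2.5 to 15.5 mm above the underside. The point is its centre, 9 mm above the underside; x lengthwise, z up. Grip it across the strips at its middle.
- driver: Bystander, not to be moved: screwdriver with an orange handle, lying on the bench to the right.
- meter: Bystander, not to be moved: grey hand-held test meter 150 x 75 x 41 mm, lying on the bench to the left of the plate. Origin at the centre of its underside.
- lugs: Bystander, not to be moved: blue open bin 120 x 90 x 40 mm of copper cable lugs, on the bench to the right of the plate. Origin at the centre of its underside.
There are look-alikes about, which are no part of the job. What is shaped like the bus_long but green or red is not meant.

How it is judged:
At the end, for the whole second after the job is handed in: Switch 96 mm from the long busbar (centres), fuse holder 192 mm from it, base 93 mm from the short busbar, all within 15 mm along and across the row and 10 degrees of square; shunt on the base, centred within 10 mm lengthwise and 8 mm across, 10 degrees; all upright, released, at rest (x of switch_c in the frame of plate between -0.015 and 0.015 m and horizontal distance between switch_c and bus_long between 0.081 and 0.111 m and horizontal distance between switch_c and bus_short below 0.302 m and z of switch_c in the frame of plate between 0.034 and 0.042 m and (angle between the x axis of switch_c and the x axis of plate, either way round below 0.17 rad or angle between the x axis of switch_c and the y axis of plate, either way round below 0.17 rad) and x of fuse_c in the frame of plate between -0.015 and 0.015 m and horizontal distance between fuse_c and bus_long between 0.1775 and 0.2075 m and horizontal distance between fuse_c and bus_short below 0.206 m and z of fuse_c in the frame of plate between 0.026 and 0.034 m and angle between the x axis of each of fuse_c, base_c and the x axis of plate, either way round below 0.17 rad and x of base_c in the frame of plate between -0.015 and 0.015 m and horizontal distance between base_c and bus_short between 0.078 and 0.108 m and horizontal distance between base_c and bus_long below 0.305 m and z of base_c in the frame of plate between 0.012 and 0.02 m and x of shunt_c in the frame of base_c between -0.01 and 0.01 m and y of shunt_c in the frame of base_c between -0.008 and 0.008 m and z of shunt_c in the frame of base_c between 0.018 and 0.025 m and angle between the x axis of shunt_c and the x axis of base_c, either way round below 0.17 rad and angle between each of switch_c, fuse_c, base_c, shunt_c's own z axis and vertical below 0.1 rad and linear speed of each of switch, fuse, base, shunt below 0.02 m/s); the robot touches nothing.
It fails at once if a bystander (screwdriver, meter or bin) is moved by more than 30 mm (distance of any of driver, meter, lugs from where it was at the start of the episode above 0.03 m).
It also fails if it takes over 120 s, if anything falls off the work surface, if the arm or the gripper's body presses on something with over 40 N, if the wrist force passes 120 N, or if a joint passes its speed limit or range.

## Working session

There is one attempt and no reset: what is moved stays moved. The work goes in short steps, Python scripts to look and compute and a tool call to move; the robot and the scene stay as the last step left them, time stands still between calls to the robot, and variables do not carry over. Pictures are saved under pics/ and viewed, and the job is handed in when it is done.

Besides the shell and the picture viewer there is one more tool, called after "Call:" by a JSON object that holds its "method" and its "body". step_arm: Moves the arm, as the interface text tells. Its arguments: {"type":"object","properties":{"targets":{"type":"string"},"grip":{"type":"number"}},"required":["targets"]}

```bash
ls; mkdir -p pics; cat > h.py <<'E'
import numpy as np, cv2, json
from bench import ctrl, optics, ticket
from scipy.spatial.transform import Rotation as R
def quat(q): return R.from_quat([q[1],q[2],q[3],q[0]])
E
python3 - <<'E'
from h import *
for n in ["scene","top"]:
    c=optics.camera(n); cv2.imwrite(f"pics/{n}0.png",c["image"][:,:,::-1]); print(n,{k:v for k,v in c.items() if k!="image"})
o=ctrl.get_obs(); print(o)
E
```

```text
pics
scene {'mtx': array([[458.26074563,   0.        , 323.23498818],
       [  0.        , 458.26074563, 202.31143543],
       [  0.        ,   0.        ,   1.        ]]), 'xyz': array([0.9873816 , 0.655186  , 0.93620982]), 'orientation': array([0.29196863, 0.12727463, 0.35655483, 0.87830754])}
top {'mtx': array([[500.86516974,   0.        , 320.03641584],
       [  0.        , 500.86516974, 198.33332008],
       [  0.        ,   0.        ,   1.        ]]), 'xyz': array([ 0.2241257 , -0.00914283,  1.73882347]), 'orientation': array([ 0.71097012,  0.04541115, -0.0580265 , -0.6993513 ])}
{'time_s': 0.1, 'q': array([-1.43429704e+00,  1.81491239e-01,  1.60790547e+00, -3.51044841e-05,
        1.35380665e+00, -2.06299083e-01]), 'dq': array([ 0.00020765, -0.00277787, -0.0022934 , -0.00055502,  0.00053714,
       -0.00026156]), 'joint_efforts': array([ 1.06381433e-04, -4.45881021e+01, -3.52239490e+01, -2.73509304e-04,
        4.18674666e-03,  4.63206766e-05]), 'eef_pos': array([ 0.19320805, -0.54103552,  0.2304617 ]), 'eef_rot': array([-8.05460363e-04,  9.85346118e-01,  1.70564880e-01,  1.09738689e-05]), 'wrist_force': array([ 0.11832039,  0.11329158, -0.05712886]), 'torque': array([-0.02943759,  0.04536717, -0.00345729]), 'opening': 1.0021426608013264}
```

View pics/scene0.png

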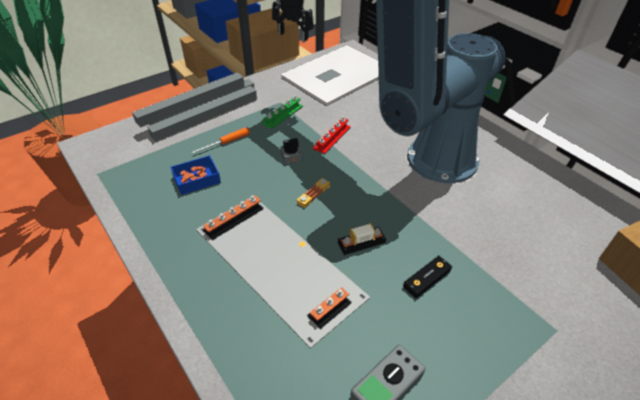

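View pics/top0.png

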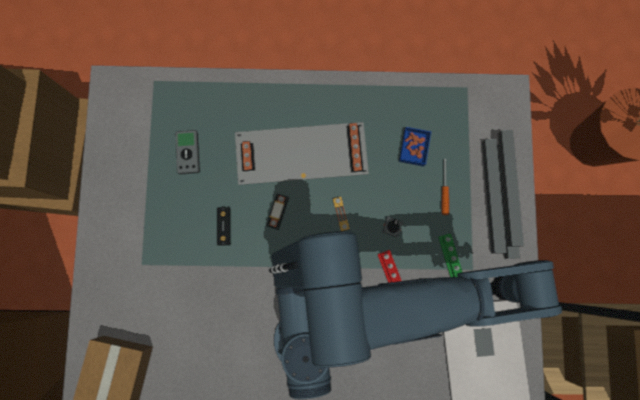

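```bash
python3 - <<'E'
import cv2
t=cv2.imread("pics/top0.png"); s=cv2.imread("pics/scene0.png")
cv2.imwrite("pics/topc.png",cv2.resize(t[110:290,195:475],None,fx=2.8,fy=2.8,interpolation=cv2.INTER_CUBIC))
cv2.imwrite("pics/scenec.png",cv2.resize(s[90:350,190:460],None,fx=2.3,fy=2.3,interpolation=cv2.INTER_CUBIC))
E
```

```text
(no output)
```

View pics/topc.png

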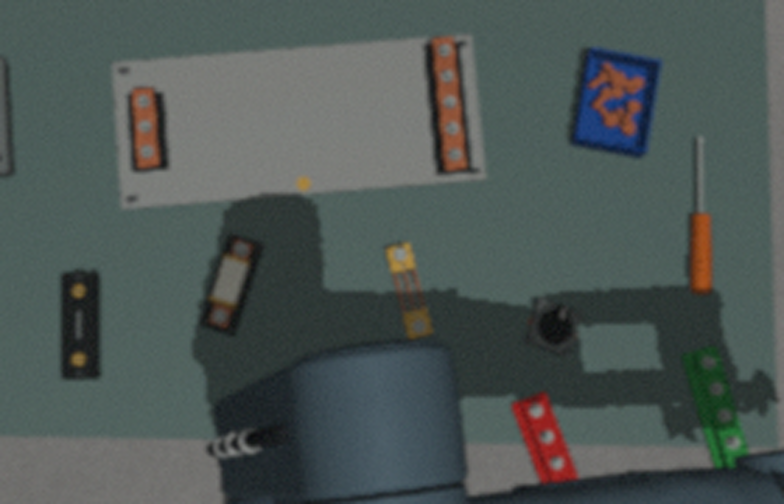

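View pics/scenec.png

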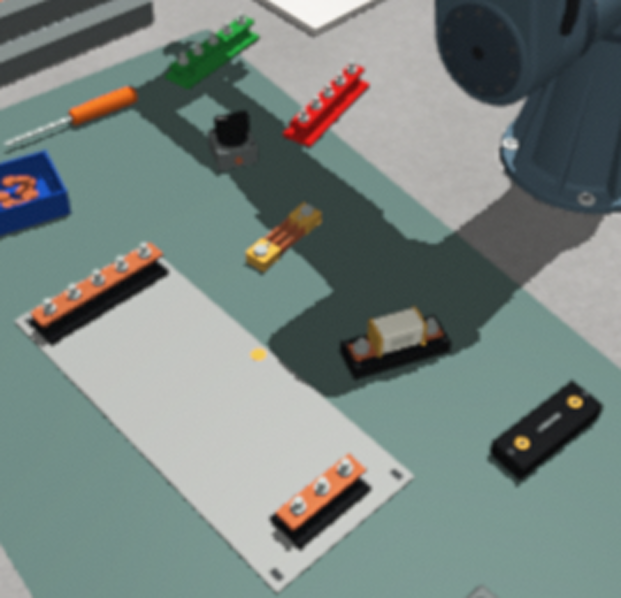

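```bash
cat >> h.py <<'E'
def cam(n,save=None):
    c=optics.camera(n)
    if save: cv2.imwrite(save,c["image"][:,:,::-1])
    return c
def ray(c,uv):
    K=c["mtx"]; d=np.array([(uv[0]-K[0,2])/K[0,0],-(uv[1]-K[1,2])/K[1,1],-1.0])
    return np.array(c["xyz"]),quat(c["orientation"]).apply(d)
def onz(c,uv,z):
    o,d=ray(c,uv); return o+d*(z-o[2])/d[2]
def proj(c,P):
    p=quat(c["orientation"]).inv().apply(np.array(P)-c["xyz"]); K=c["mtx"]
    return np.array([K[0,2]+K[0,0]*p[0]/-p[2],K[1,2]+K[1,1]*-p[1]/-p[2]])
def tri(c1,u1,c2,u2):
    o1,d1=ray(c1,u1);o2,d2=ray(c2,u2); d1/=np.linalg.norm(d1);d2/=np.linalg.norm(d2)
    A=np.stack([d1,-d2],1); s=np.linalg.lstsq(A,o2-o1,rcond=None)[0]
    a=o1+d1*s[0];b=o2+d2*s[1]; return (a+b)/2,np.linalg.norm(a-b)
def blobs(c,roi,lo,hi,amin=4):
    x0,y0,x1,y1=roi; hsv=cv2.cvtColor(c["image"],cv2.COLOR_RGB2HSV)[y0:y1,x0:x1]
    m=cv2.inRange(hsv,np.array(lo),np.array(hi)); n,l,st,ce=cv2.connectedComponentsWithStats(m)
    out=[]
    for i in range(1,n):
        if st[i,4]>=amin:
            ys,xs=np.nonzero(l==i); r=cv2.minAreaRect(np.stack([xs,ys],1).astype(np.float32))
            out.append((st[i,4],ce[i]+[x0,y0],np.array(r[0])+[x0,y0],np.array(r[1]),r[2]))
    return out
def pr(t,bl):
    for b in bl: print(t,b[0],np.round(b[1],1),"rect",np.round(b[2],1),np.round(b[3],1),round(b[4],1))
E
python3 - <<'E'
from h import *
np.set_printoptions(suppress=True,precision=4)
T=cam("top");S=cam("scene")
pr("plate T",blobs(T,(225,115,380,190),(0,0,105),(180,35,255),200))
pr("plate S",blobs(S,(190,190,380,350),(0,0,120),(180,35,255),200))
pr("copper T",blobs(T,(225,115,380,190),(0,110,80),(15,255,255),20))
pr("copper S",blobs(S,(190,190,380,350),(0,110,80),(15,255,255),20))
pr("base ins T",blobs(T,(210,200,240,250),(10,100,80),(35,255,255),2))
pr("base ins S",blobs(S,(400,250,455,300),(10,100,80),(35,255,255),2))
pr("base blk T",blobs(T,(205,195,245,255),(0,0,0),(180,255,50),20))
pr("fuse link T",blobs(T,(260,190,295,235),(0,0,90),(180,80,255),4))
pr("fuse blk T",blobs(T,(260,190,295,235),(0,0,0),(180,255,38),20))
pr("shunt T",blobs(T,(325,190,355,235),(8,100,60),(35,255,255),4))
pr("shunt S",blobs(S,(290,170,335,215),(8,100,60),(35,255,255),4))
for i,(a,b) in enumerate([((113,62),0),((472,36),0),((485,178),0),((122,208),0)]):
    uv=(a[0]/2.8+195,a[1]/2.8+110); print("plate corner",onz(T,uv,.004))
h=cv2.cvtColor(T["image"],cv2.COLOR_RGB2HSV)
for p in [(300,150),(223,226),(277,211),(340,213),(393,226)]: print(p,h[p[1],p[0]])
E
```

```text
plate T 5629 [298.2 153. ] rect [301.  152.6] [ 53.1 131. ] 85.3
plate S 9433 [285.9 272. ] rect [288.1 269. ] [154.4  78.9] 46.0
plate S 244 [363.4 233. ] rect [363.5 233. ] [14.6 18. ] 74.1
copper T 273 [355.  147.6] rect [355.1 147. ] [46.7  8.2] 84.5
copper T 166 [246.5 155.7] rect [246.5 155.5] [27.4  8.2] 86.2
copper S 95 [313.5 192.9] rect [313.6 191.7] [ 9.7 15.1] 51.3
copper S 365 [230.7 214.6] rect [231.6 213.4] [ 8.6 61.8] 59.6
copper S 31 [349.1 243.1] rect [348.5 243.2] [6.6 9.4] 54.5
copper S 307 [328.8 305.1] rect [329.1 303.7] [11.  41.5] 50.9
base ins T 17 [222.5 213.4] rect [222.5 213. ] [4. 3.] 90.0
base ins T 18 [222.7 237.8] rect [222.8 237.8] [3.5 4.2] 45.0
base ins S 38 [439.3 264.4] rect [439.5 264.5] [5. 7.] 90.0
base ins S 42 [416.4 282.1] rect [416.5 282. ] [6.4 6.4] 45.0
base blk T 409 [223.1 225.6] rect [223.  225.5] [37. 12.] 90.0
fuse link T 343 [264.  206.5] rect [266.5 212. ] [44. 13.] 90.0
fuse link T 116 [276.6 209.7] rect [276.6 209.7] [ 7.6 14.9] 17.1
fuse blk T 131 [278.7 215.8] rect [277.3 211.1] [13.3 34.8] 18.4
shunt T 64 [337.7 202.7] rect [337.5 202.1] [9.7 8.7] 76.0
shunt T 63 [343.4 224.6] rect [343.6 225. ] [9.5 9. ] 76.0
shunt S 341 [313.  192.8] rect [313.  192.4] [11.4 37.8] 49.2
plate corner [0.713  0.2668 0.004 ]
plate corner [ 0.7567 -0.1903  0.004 ]
plate corner [ 0.5717 -0.2072  0.004 ]
plate corner [0.5249 0.2481 0.004 ]
(300, 150) [ 40   6 123]
(223, 226) [90 14 73]
(277, 211) [ 24  24 108]
(340, 213) [10 76 97]
(393, 226) [84 46 28]
```

```bash
python3 - <<'E'
from h import *
np.set_printoptions(suppress=True,precision=4)
T=cam("top");S=cam("scene")
def crop(c,x0,y0,x1,y1,f,g=1.8):
    im=c["image"][y0:y1,x0:x1,::-1].astype(float)*g
    return cv2.resize(np.clip(im,0,255).astype(np.uint8),(f*(x1-x0),f*(y1-y0)),interpolation=cv2.INTER_CUBIC)
a=crop(T,375,208,411,244,11); b=crop(S,272,130,308,166,11)
c=crop(T,259,193,295,229,11) if 0 else crop(T,259,192,295,228,11); d=crop(S,332,215,392,260,6)
d=cv2.resize(d,(396,297));d=cv2.copyMakeBorder(d,0,99,0,0,0)
im=np.vstack([np.hstack([a,b]),np.hstack([c,d])]); im=cv2.resize(im,None,fx=.75,fy=.75); print(im.shape)
cv2.imwrite("pics/sw.png",im)
C=[((a[0]/2.8+195-.3),(a[1]/2.8+110-.3)) for a in [(113,62),(472,36),(485,178),(122,208)]]
for u in [(355.1,147.2),(246.5,155.6)]: print("bus T z.03",onz(T,u,.03))
for u in [(231.,214.),(329,304.4)]: print("bus S z.03",onz(S,u,.03))
for u,v in [((222.5,213.4),(439.3,264.4)),((222.7,237.8),(416.4,282.1))]: print("ins",onz(T,u,.024),onz(S,v,.024),tri(T,u,S,v))
for u in [(337.7,202.7),(343.4,224.6)]: print("shunt T",onz(T,u,.018))
print("shunt S",onz(S,(313,192.8),.014))
print("link T",onz(T,(276.6,209.7),.05))
E
```

```text
(594, 594, 3)
bus T z.03 [ 0.6598 -0.158   0.03  ]
bus T z.03 [0.6223 0.2206 0.03  ]
bus S z.03 [ 0.6658 -0.1579  0.03  ]
bus S z.03 [0.6248 0.2212 0.03  ]
ins [0.419  0.2962 0.024 ] [0.3336 0.2909 0.024 ] (array([0.3985, 0.302 , 0.0952]), np.float64(0.044298638184179916))
ins [0.3354 0.2919 0.024 ] [0.417  0.2944 0.024 ] (array([ 0.3556,  0.2847, -0.0466]), np.float64(0.049876974640778476))
shunt T [ 0.4639 -0.0996  0.018 ]
shunt T [ 0.388 -0.12   0.018]
shunt S [ 0.4298 -0.1065  0.014 ]
link T [0.4318 0.1093 0.05  ]
```

View pics/sw.png

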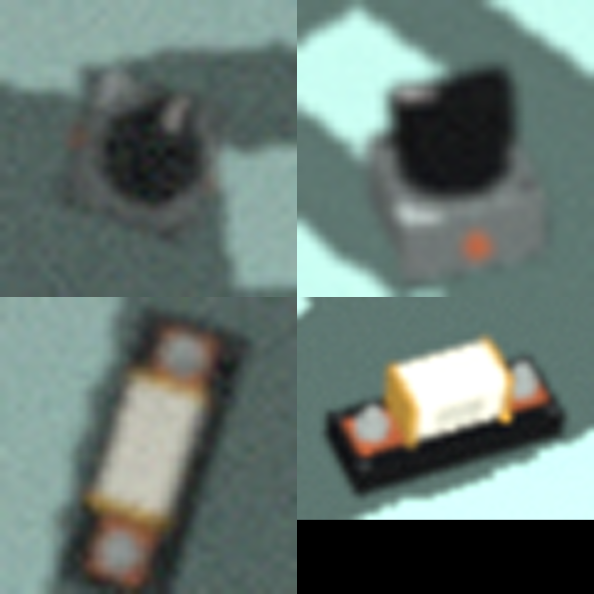

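```bash
python3 - <<'E'
from h import *
T=cam("top");S=cam("scene")
def crop(c,x0,y0,x1,y1,f,g):
    im=(c["image"][y0:y1,x0:x1,::-1]/255.)**g*255
    return cv2.resize(im.astype(np.uint8),(f*(x1-x0),f*(y1-y0)),interpolation=cv2.INTER_CUBIC)
a=crop(T,379,212,407,240,14,.4); b=crop(S,276,132,304,160,14,.4)
cv2.imwrite("pics/sw2.png",np.hstack([a,b]))
E
```

```text
(no output)
```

View pics/sw2.png

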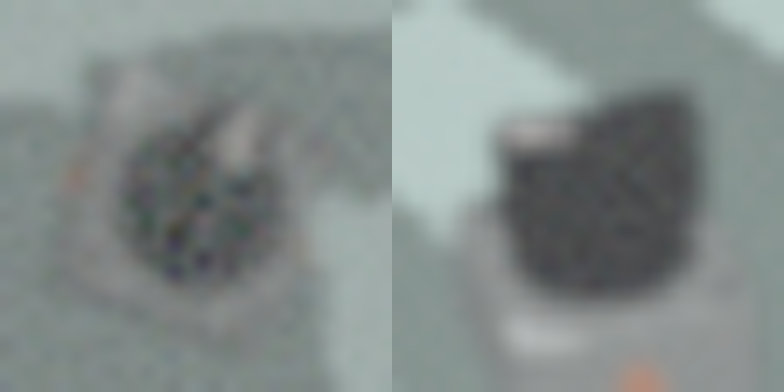

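```bash
python3 - <<'E'
from h import *
np.set_printoptions(suppress=True,precision=4)
T=cam("top");S=cam("scene")
t=lambda x,y:(379+x/14-.46,212+y/14-.46); s=lambda x,y:(276+(x-392)/14-.46,132+y/14-.46)
print("mark",tri(T,t(238,135),S,s(540,133)),onz(T,t(238,135),.068),onz(S,s(540,133),.068))
print("disc T",onz(T,t(200,203),.038))
cs=[onz(T,t(*p),.032)[:2] for p in [(100,68),(58,275),(235,345),(290,130)]]; print("body",cs,np.mean(cs,0))
print("bar top right far S",onz(S,s(695,95),.068),"left end corners",onz(S,s(500,125),.068),onz(S,s(580,125),.068))
# shadow-free: red mark
print("dot",tri(T,t(75,178),S,s(640,375)))
b=blobs(T,(259,192,295,232),(8,60,90),(35,255,255),2);pr("fuse caps",b)
pr("fuse S white",blobs(S,(332,215,392,260),(0,0,150),(40,90,255),4))
pr("fuse link T",blobs(T,(268,200,287,220),(0,0,95),(60,80,255),4))
g=lambda x,y:(259+x/8.25-.46,192+(y-297)/8.25-.46)
print("fuse studs",onz(T,g(183,353),.037),onz(T,g(120,550),.037),"link corners",[onz(T,g(*p),.05)[:2] for p in [(137,372),(212,388),(165,525),(92,500)]])
E
```

```text
mark (array([ 0.3969, -0.2911,  0.07  ]), np.float64(0.0016620182745564012)) [ 0.3977 -0.292   0.068 ] [ 0.395  -0.2926  0.068 ]
disc T [ 0.384  -0.2877  0.038 ]
body [array([ 0.4174, -0.2643]), array([ 0.3664, -0.2538]), array([ 0.35 , -0.297]), array([ 0.4029, -0.3109])] [ 0.3842 -0.2815]
bar top right far S [ 0.36   -0.2838  0.068 ] left end corners [ 0.4005 -0.3001  0.068 ] [ 0.3864 -0.2898  0.068 ]
dot (array([ 0.3919, -0.2602,  0.0197]), np.float64(0.001297653318540039))
fuse caps 9 [279.3 202.7] rect [279.1 202.6] [6.3 0.9] 18.4
fuse caps 8 [274.1 217.1] rect [274. 217.] [6.3 0.9] 26.6
fuse S white 163 [363.1 231.4] rect [363.3 231.1] [11.7 17.7] 65.2
fuse link T 109 [276.5 209.7] rect [276.6 209.7] [ 7.2 14.9] 16.7
fuse studs [0.473  0.0972 0.037 ] [0.3903 0.1209 0.037 ] link corners [array([0.4628, 0.1151]), array([0.4567, 0.084 ]), array([0.3997, 0.1018]), array([0.4095, 0.132 ])]
```

```bash
cat >> h.py <<'E'
def go(x,y,z,deg,show=True):
    """print tool-axis shift/turn from current pose to world x,y,z (m), tool-x heading deg"""
    o=ctrl.get_obs(); r=quat(o["eef_rot"]); t=r.apply([1,0,0]); phi=np.degrees(np.arctan2(t[1],t[0]))
    d=r.inv().apply(np.array([x,y,z])-o["eef_pos"])*1000
    dp=(deg-phi+90)%180-90
    D=R.from_euler('z',deg,degrees=True)*R.from_quat([1,0,0,0]); 
    c=[(r.inv()*(D*R.from_euler('z',k,degrees=True))).as_rotvec() for k in (0,180)]
    rv=min(c,key=np.linalg.norm)
    print("t %.2f phi %.1f shift"%(o["time_s"],phi),np.round(d,1),"turn",np.round(rv,3),"open %.3f"%o["opening"],"q",np.round(o["q"],2),"F",np.round(o["wrist_force"],1))
E
python3 -c "
from h import *
go(.384,-.286,.15,-17)"
```

```text
t 0.50 phi 19.6 shift [ 265.5 -176.6   81.3] turn [-0.    0.    0.64] open 0.998 q [-1.43  0.18  1.61  0.    1.35 -0.21] F [-1.   0.1 -1. ]
```

Candidates: the green part (450,255 in the top view) and the red part (388,267) look like busbars and aren't part of the job. The long busbar is at (355,147), the short one at (247,156), the switch at (393,226), the fuse holder at (277,210), the shunt at (340,213) and the base at (223,226). The crops confirm these. The switch's black bar runs roughly along world x, with a white mark at (396,222).

Call:
{"method": "step_arm", "body": {"targets": "265 -177 81 0 0 0.64; 265 -177 81 0 0 0.64; 265 -177 81 0 0 0.64; 265 -177 81 0 0 0.64; 265 -177 81 0 0 0.64; 265 -177 81 0 0 0.64; 265 -177 81 0 0 0.64; 265 -177 81 0 0 0.64", "grip": 100}}

```text
time_s: 1.5
eef_pos: [0.3833, -0.2866, 0.1507]
eef_rot: [0.0, 0.989, -0.148, 0.0]
wrist_force: [0.1, 0.2, 0.3]
opening: 1.004
```

```bash
python3 - <<'E'
from h import *
go(.384,-.286,.04,-17)
S=cam("scene");cv2.imwrite("pics/s1.png",cv2.resize(S["image"][60:300,200:460,::-1],None,fx=2.4,fy=2.4,interpolation=cv2.INTER_CUBIC))
T=cam("top");cv2.imwrite("pics/t1.png",cv2.resize(T["image"][110:310,195:475,::-1],None,fx=2.8,fy=2.8,interpolation=cv2.INTER_CUBIC))
E
```

```text
t 1.50 phi -17.0 shift [  0.4  -0.8 110.7] turn [ 0.001 -0.001 -0.001] open 1.004 q [-0.89  0.06  1.92 -0.    1.16  0.98] F [0.1 0.2 0.3]
```

View pics/s1.png

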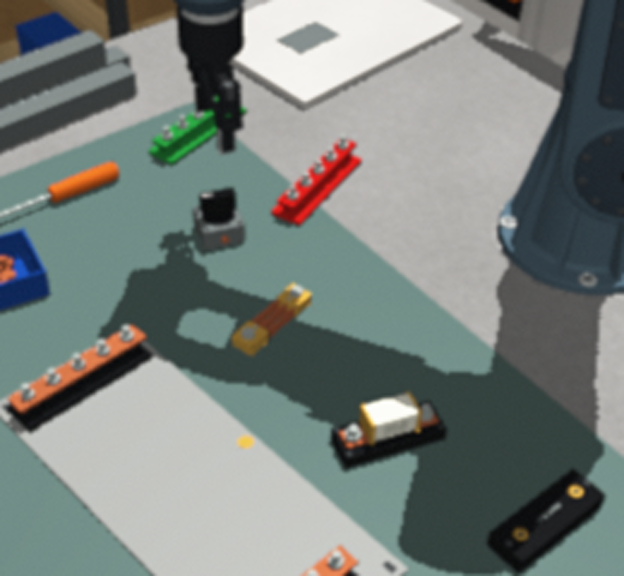

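View pics/t1.png

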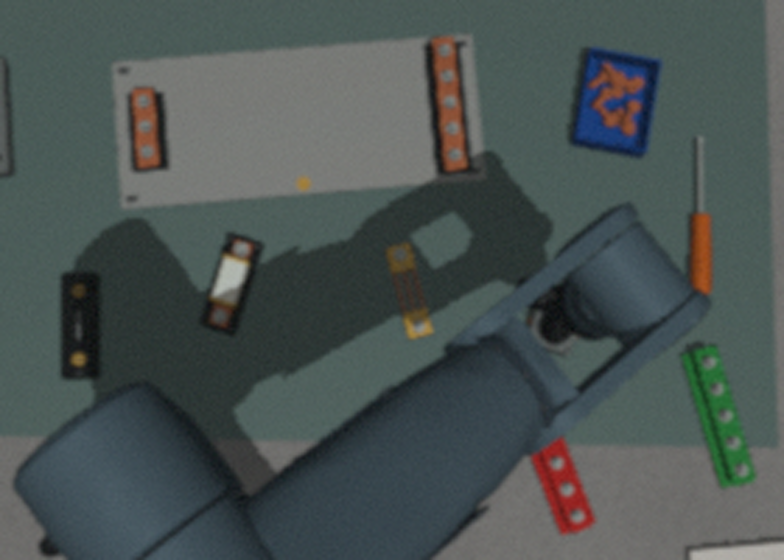

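```bash
python3 - <<'E'
from h import *
S=cam("scene"); im=(S["image"][130:168,274:312,::-1]/255.)**.5*255
cv2.imwrite("pics/sw3.png",cv2.resize(im.astype(np.uint8),None,fx=15,fy=15,interpolation=cv2.INTER_CUBIC))
E
```

```text
(no output)
```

View pics/sw3.png

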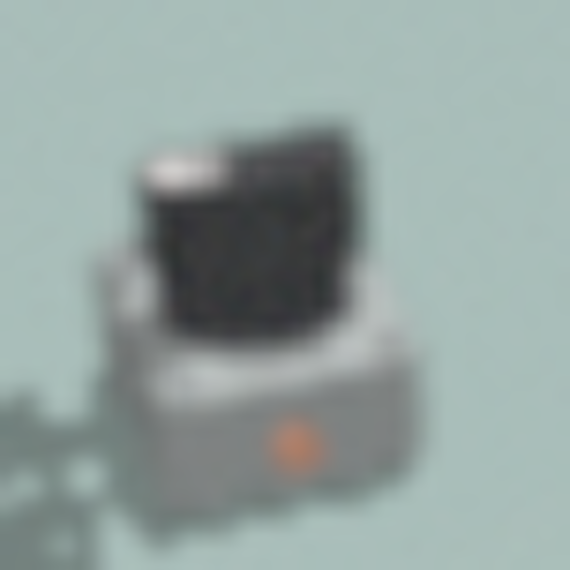

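The close crop shows the bar parallel to the face with the orange dot, so it lies along x, as assumed. I'll go down and grip.

Call:
{"method": "step_arm", "body": {"targets": "0 -1 40 0 0 0; 0 -1 80 0 0 0; 0 -1 105 0 0 0; 0 -1 111 0 0 0; 0 -1 111 0 0 0"}}

```text
time_s: 2.28
eef_pos: [0.3836, -0.2855, 0.0397]
eef_rot: [0.0, 0.989, -0.148, 0.0]
wrist_force: [0.1, 0.2, -0.0]
opening: 1.001
```

Call:
{"method": "step_arm", "body": {"targets": "0 0 0 0 0 0; 0 0 0 0 0 0; 0 0 0 0 0 0; 0 0 0 0 0 0; 0 0 0 0 0 0; 0 0 0 0 0 0; 0 0 0 0 0 0; 0 0 0 0 0 0", "grip": 0}}

```text
time_s: 3.28
eef_pos: [0.3839, -0.2852, 0.0396]
eef_rot: [0.0, 0.989, -0.148, 0.0]
wrist_force: [-0.8, -1.8, 4.9]
opening: 0.175
```

Call:
{"method": "step_arm", "body": {"targets": "0 0 -40 0 0 0; 0 0 -80 0 0 0; 0 0 -110 0 0 0; 0 0 -110 0 0 0"}}

```text
time_s: 3.78
eef_pos: [0.3844, -0.2853, 0.1505]
eef_rot: [0.001, 0.989, -0.148, 0.001]
wrist_force: [-0.1, -0.1, -2.9]
opening: 0.175
```

```bash
python3 - <<'E'
from h import *
go(.651,-.063,.15,5.7)
S=cam("scene");cv2.imwrite("pics/s2.png",cv2.resize(S["image"][40:240,200:400,::-1],None,fx=3,fy=3,interpolation=cv2.INTER_CUBIC))
E
```

```text
t 3.77 phi -17.0 shift [ 189.9 -290.6    0.6] turn [ 0.002 -0.002 -0.397] open 0.175 q [-0.89  0.05  1.92  0.    1.16  0.98] F [-0.1 -0.1 -2.9]
```

View pics/s2.png

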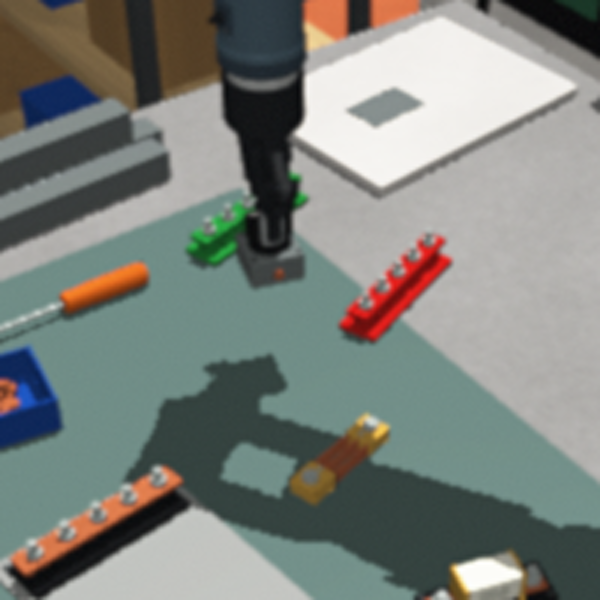

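The switch is held level, with the opening at 0.175 (about 15 mm).

Call:
{"method": "step_arm", "body": {"targets": "40 -60 0 0 0 -0.08; 80 -120 0 0 0 -0.16; 115 -175 0 0 0 -0.24; 150 -228 0 0 0 -0.32; 175 -268 0 0 0 -0.38; 188 -286 0 0 0 -0.397; 190 -291 1 0 0 -0.397; 190 -291 1 0 0 -0.397"}}

```text
time_s: 4.82
eef_pos: [0.6488, -0.0619, 0.1454]
eef_rot: [-0.001, 0.999, 0.05, -0.002]
wrist_force: [-0.6, 0.2, -3.0]
opening: 0.178
```

```bash
python3 - <<'E'
from h import *
go(.651,-.063,.045,5.7)
E
```

```text
t 4.83 phi 5.7 shift [  2.5   1.5 100.4] turn [-0.001  0.005  0.001] open 0.178 q [-0.28  0.43  1.47 -0.    1.25  1.19] F [-0.6  0.2 -3. ]
```

Call:
{"method": "step_arm", "body": {"targets": "1 0 40 0 0 0; 1 0 75 0 0 0; 1 0 92 0 0 0; 1 0 92 0 0 0; 1 0 92 0 0 0"}}

```text
time_s: 5.45
eef_pos: [0.6525, -0.0628, 0.0579]
eef_rot: [0.0, 0.999, 0.05, 0.001]
wrist_force: [-0.2, -0.0, -3.0]
opening: 0.18
```

```bash
python3 - <<'E'
from h import *
go(.651,-.063,.0447,5.7)
E
```

```text
t 5.45 phi 5.7 shift [-1.6  0.  13.2] turn [ 0.001 -0.002 -0.   ] open 0.180 q [-0.28  0.54  1.51 -0.    1.09  1.19] F [-0.2 -0.  -3. ]
```

Call:
{"method": "step_arm", "body": {"targets": "-2 0 8 0 0 0; -2 0 13 0 0 0; -2 0 13 0 0 0; -2 0 13 0 0 0"}}

```text
time_s: 5.95
eef_pos: [0.6499, -0.0625, 0.0437]
eef_rot: [0.0, 0.999, 0.05, 0.0]
wrist_force: [-0.4, -1.6, 0.8]
opening: 0.178
```

```bash
python3 - <<'E'
from h import *
go(.651,-.063,.0437,5.7)
S=cam("scene");cv2.imwrite("pics/s3.png",cv2.resize(S["image"][130:330,190:390,::-1],None,fx=3,fy=3,interpolation=cv2.INTER_CUBIC))
E
```

```text
t 5.95 phi 5.7 shift [ 1.   0.6 -0. ] turn [ 0.001 -0.001  0.   ] open 0.178 q [-0.28  0.56  1.51 -0.    1.07  1.19] F [-0.4 -1.6  0.8]
```

View pics/s3.png

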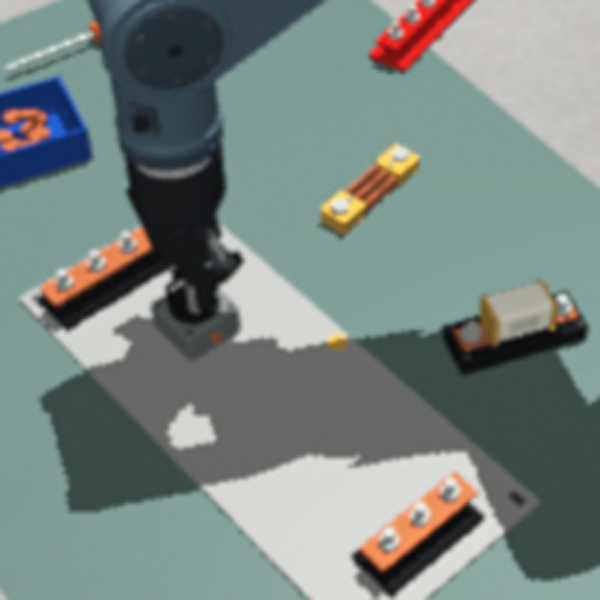

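Call:
{"method": "step_arm", "body": {"targets": "0 0 0 0 0 0; 0 0 0 0 0 0; 0 0 0 0 0 0; 0 0 0 0 0 0; 0 0 -40 0 0 0; 0 0 -90 0 0 0; 0 0 -120 0 0 0; 0 0 -120 0 0 0", "grip": 60}}

```text
time_s: 7.0
eef_pos: [0.6517, -0.0628, 0.1669]
eef_rot: [0.001, 0.999, 0.05, 0.003]
wrist_force: [0.4, 0.8, -0.4]
opening: 0.596
```

```bash
python3 - <<'E'
from h import *
go(.432,.109,.15,-16)
S=cam("scene")
pr("shunt S",blobs(S,(290,170,335,215),(12,120,100),(35,255,255),4))
pr("bolts",blobs(S,(290,170,335,215),(0,0,190),(180,60,255),3))
E
```

```text
t 7.00 phi 5.7 shift [-201.5 -192.9   15.2] turn [ 0.001 -0.007  0.379] open 0.596 q [-0.28  0.41  1.45  0.    1.27  1.19] F [ 0.4  0.8 -0.4]
shunt S 79 [321.9 185.2] rect [322.  184.5] [10.6 12. ] 45.0
shunt S 103 [304.5 200.8] rect [304.1 199.9] [10.8 14.6] 50.2
bolts 19 [323.2 180.5] rect [323.5 180.5] [5. 3.] 0.0
bolts 15 [303.1 197.8] rect [303.  197.5] [3. 4.] 90.0
```

Call:
{"method": "step_arm", "body": {"targets": "-45 -43 4 0 0 0.1; -90 -86 8 0 0 0.2; -135 -129 11 0 0 0.3; -175 -168 14 0 0 0.379; -195 -187 15 0 0 0.379; -201 -193 15 0 0 0.379; -201 -193 15 0 0 0.379; -201 -193 15 0 0 0.379", "grip": 85}}

```text
time_s: 8.05
eef_pos: [0.4313, 0.109, 0.1482]
eef_rot: [0.0, 0.99, -0.14, 0.0]
wrist_force: [-0.6, -0.2, 0.1]
opening: 0.85
```

```bash
python3 - <<'E'
from h import *
np.set_printoptions(suppress=True,precision=4)
go(.432,.109,.024,-16)
S=cam("scene");cv2.imwrite("pics/s4.png",cv2.resize(S["image"][130:330,220:460,::-1],None,fx=3,fy=3,interpolation=cv2.INTER_CUBIC))
for u in [(323.2,180.5),(303.1,197.8)]: print("bolt",onz(S,u,.023))
E
```

```text
t 8.05 phi -16.0 shift [  0.6  -0.2 124.2] turn [ 0.    -0.    -0.001] open 0.850 q [-0.02 -0.02  2.   -0.    1.16  1.83] F [-0.6 -0.2  0.1]
bolt [ 0.3806 -0.123   0.023 ]
bolt [ 0.4696 -0.0993  0.023 ]
```

View pics/s4.png

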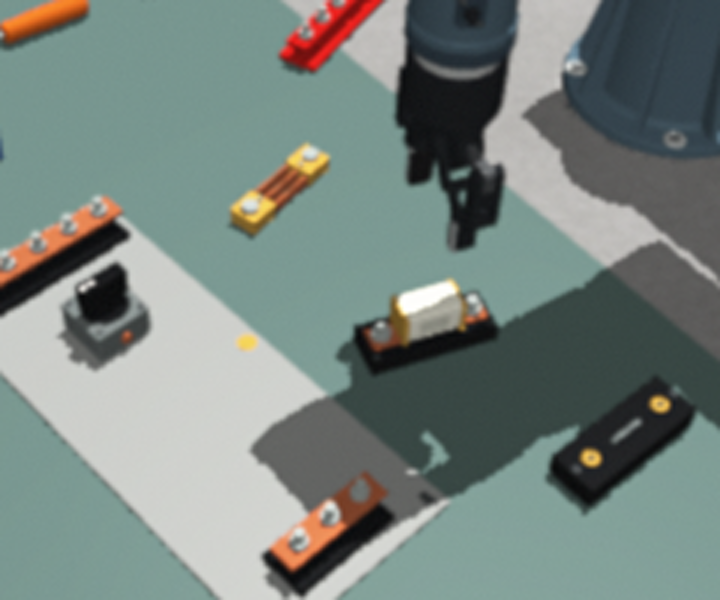

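The switch stands upright on the plate beside the long busbar. The fuse holder is lit and under the jaws.

Call:
{"method": "step_arm", "body": {"targets": "0 0 40 0 0 0; 0 0 80 0 0 0; 0 0 110 0 0 0; 1 0 124 0 0 0; 1 0 124 0 0 0"}}

```text
time_s: 8.72
eef_pos: [0.4312, 0.109, 0.0237]
eef_rot: [0.0, 0.99, -0.139, -0.001]
wrist_force: [0.4, 0.2, -0.2]
opening: 0.852
```

Call:
{"method": "step_arm", "body": {"targets": "0 0 0 0 0 0; 0 0 0 0 0 0; 0 0 0 0 0 0; 0 0 0 0 0 0; 0 0 0 0 0 0; 0 0 0 0 0 0; 0 0 0 0 0 0; 0 0 0 0 0 0", "grip": 0}}

```text
time_s: 9.72
eef_pos: [0.4324, 0.1094, 0.0255]
eef_rot: [-0.0, 0.99, -0.139, 0.001]
wrist_force: [-1.2, -1.0, 7.0]
opening: 0.343
```

Call:
{"method": "step_arm", "body": {"targets": "0 0 -40 0 0 0; 0 0 -80 0 0 0; 0 0 -120 0 0 0; 0 0 -120 0 0 0"}}

```text
time_s: 10.22
eef_pos: [0.4336, 0.1095, 0.1473]
eef_rot: [-0.0, 0.99, -0.139, 0.003]
wrist_force: [0.6, 0.8, -4.5]
opening: 0.343
```

```bash
python3 - <<'E'
from h import *
go(.641,.0325,.15,5.7)
S=cam("scene");cv2.imwrite("pics/s5.png",cv2.resize(S["image"][130:330,220:460,::-1],None,fx=3,fy=3,interpolation=cv2.INTER_CUBIC))
E
```

```text
t 10.22 phi -16.0 shift [220.6  16.9  -1.3] turn [-0.001 -0.007 -0.378] open 0.343 q [-0.02 -0.02  2.    0.    1.15  1.83] F [ 0.6  0.8 -4.5]
```

View pics/s5.png

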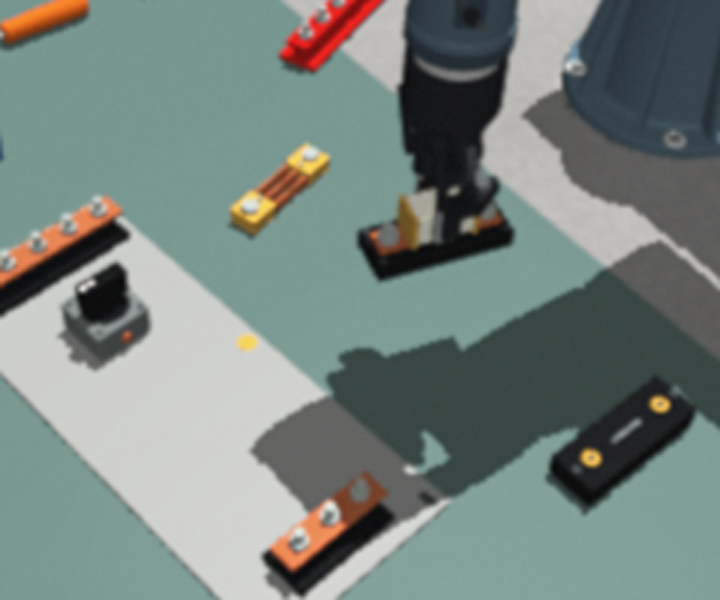

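Call:
{"method": "step_arm", "body": {"targets": "35 3 0 0 0 -0.06; 75 6 0 0 0 -0.13; 115 9 0 0 0 -0.2; 155 12 0 0 0 -0.27; 190 15 0 0 0 -0.34; 214 17 0 0 0 -0.378; 221 17 0 0 0 -0.378; 221 17 0 0 0 -0.378"}}

```text
time_s: 11.28
eef_pos: [0.6377, 0.0325, 0.1421]
eef_rot: [-0.0, 0.999, 0.049, -0.002]
wrist_force: [-0.6, 0.7, -3.8]
opening: 0.34
```

Call:
{"method": "step_arm", "body": {"targets": "0 0 40 0 0 0; 0 0 75 0 0 0; 0 0 95 0 0 0; 0 0 105 0 0 0; 0 0 105 0 0 0; 0 0 105 0 0 0"}}

```text
time_s: 12.02
eef_pos: [0.6402, 0.0321, 0.0408]
eef_rot: [0.0, 0.999, 0.049, 0.001]
wrist_force: [0.1, -0.6, -3.7]
opening: 0.341
```

```bash
python3 - <<'E'
from h import *
np.set_printoptions(suppress=True,precision=4)
go(.641,.0325,.0305,5.7)
S=cam("scene");cv2.imwrite("pics/s6.png",cv2.resize(S["image"][130:330,220:460,::-1],None,fx=3,fy=3,interpolation=cv2.INTER_CUBIC))
E
```

```text
t 12.03 phi 5.7 shift [ 0.8 -0.4 10.3] turn [ 0.001 -0.002 -0.001] open 0.341 q [-0.13  0.54  1.55  0.    1.05  1.34] F [ 0.1 -0.6 -3.7]
```

View pics/s6.png

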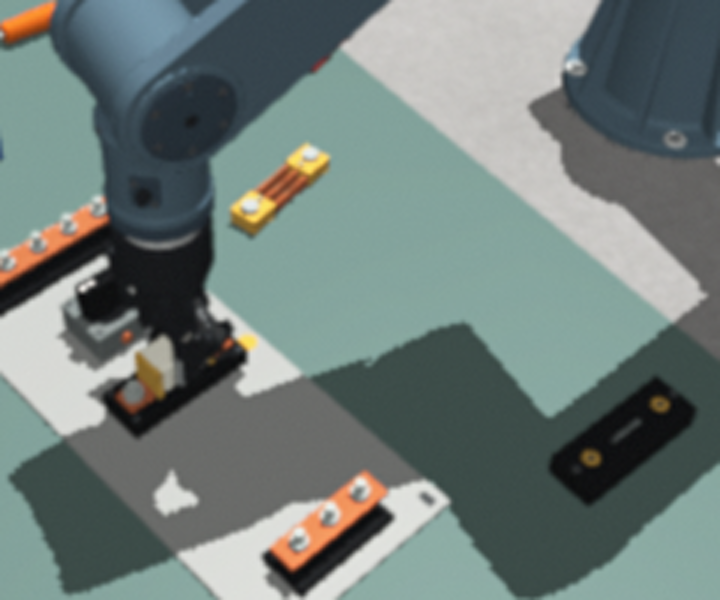

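Call:
{"method": "step_arm", "body": {"targets": "1 0 6 0 0 0; 1 0 11 0 0 0; 1 0 11 0 0 0; 1 0 11 0 0 0"}}

```text
time_s: 12.58
eef_pos: [0.6406, 0.0321, 0.0296]
eef_rot: [0.0, 0.999, 0.049, 0.001]
wrist_force: [-2.4, -0.3, 5.7]
opening: 0.342
```

```bash
python3 - <<'E'
from h import *
np.set_printoptions(suppress=True,precision=4)
go(.641,.0325,.0295,5.7)
S=cam("scene");cv2.imwrite("pics/s7.png",cv2.resize(S["image"][200:330,210:370,::-1],None,fx=4.5,fy=4.5,interpolation=cv2.INTER_CUBIC))
E
```

```text
t 12.57 phi 5.7 shift [ 0.4 -0.3  0.1] turn [ 0.    -0.001 -0.001] open 0.342 q [-0.13  0.56  1.55 -0.    1.03  1.34] F [-2.4 -0.3  5.7]
```

View pics/s7.png

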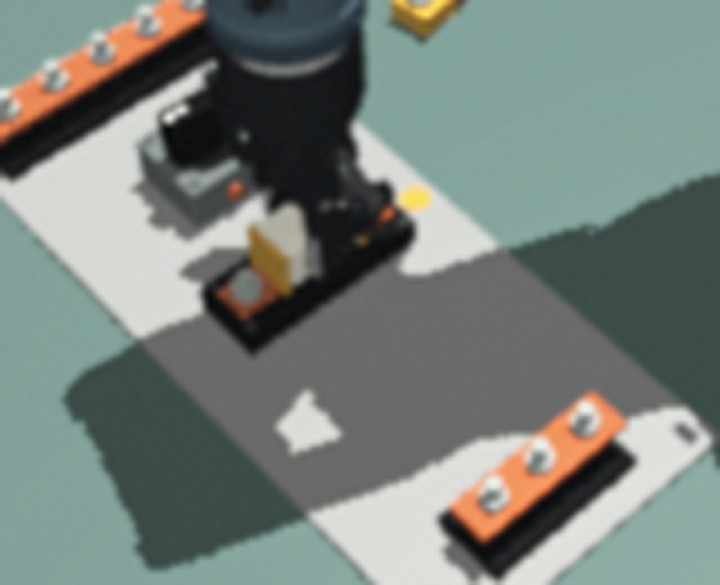

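Call:
{"method": "step_arm", "body": {"targets": "0 0 0 0 0 0; 0 0 0 0 0 0; 0 0 0 0 0 0; 0 0 0 0 0 0; 0 0 -40 0 0 0; 0 0 -90 0 0 0; 0 0 -125 0 0 0; 0 0 -125 0 0 0", "grip": 62}}

```text
time_s: 13.62
eef_pos: [0.6426, 0.032, 0.1575]
eef_rot: [0.001, 0.999, 0.049, 0.004]
wrist_force: [-0.3, -1.6, -0.2]
opening: 0.616
```

```bash
python3 - <<'E'
from h import *
go(.376,.293,.15,2.7)
E
```

```text
t 13.62 phi 5.7 shift [-239.5 -286.1    5.3] turn [ 0.002 -0.007  0.052] open 0.616 q [-0.13  0.39  1.49  0.    1.25  1.34] F [-0.3 -1.6 -0.2]
```

Call:
{"method": "step_arm", "body": {"targets": "-38 -45 0 0 0 0; -76 -90 0 0 0 0; -114 -136 2 0 0 0.03; -152 -181 3 0 0 0.05; -190 -227 4 0 0 0.052; -222 -265 5 0 0 0.052; -239 -286 5 0 0 0.052; -239 -286 5 0 0 0.052", "grip": 100}}

```text
time_s: 14.62
eef_pos: [0.3719, 0.294, 0.1472]
eef_rot: [0.0, 1.0, 0.025, -0.001]
wrist_force: [0.3, 0.1, -0.1]
opening: 1.001
```

```bash
python3 - <<'E'
from h import *
np.set_printoptions(suppress=True,precision=4)
go(.376,.293,.03,2.7)
S=cam("scene");cv2.imwrite("pics/s8.png",cv2.resize(S["image"][130:330,200:460,::-1],None,fx=3,fy=3,interpolation=cv2.INTER_CUBIC))
T=cam("top");cv2.imwrite("pics/t8.png",cv2.resize(T["image"][110:290,195:415,::-1],None,fx=3.5,fy=3.3,interpolation=cv2.INTER_CUBIC))
E
```

```text
t 14.62 phi 2.9 shift [  4.3   1.2 117.1] turn [0.001 0.002 0.003] open 1.001 q [0.42 0.05 1.93 0.   1.16 1.94] F [ 0.3  0.1 -0.1]
```

View pics/s8.png

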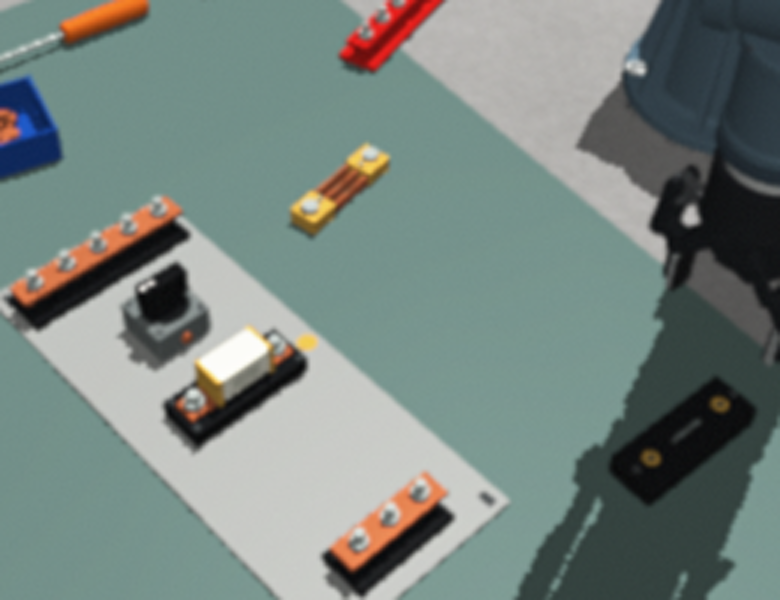

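View pics/t8.png

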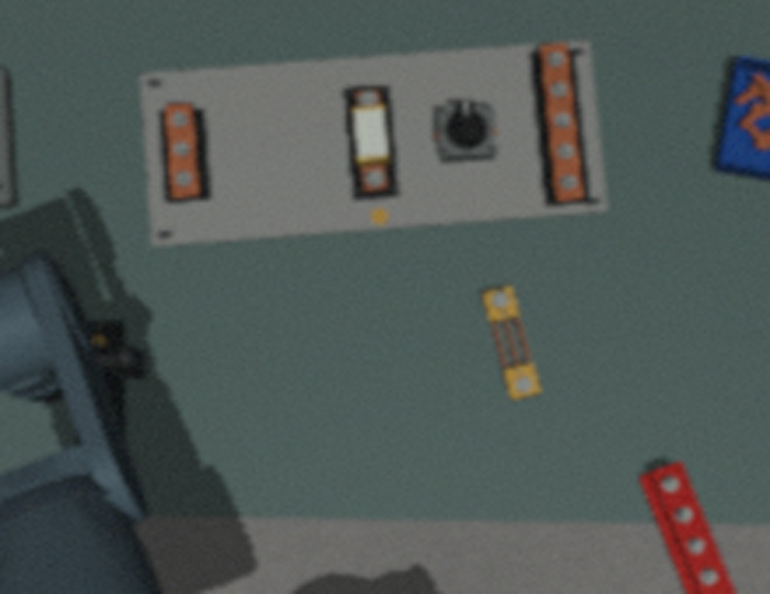

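Switch and fuse holder look square and centred. Next is the base.

Call:
{"method": "step_arm", "body": {"targets": "2 0 40 0 0 0; 3 0 80 0 0 0; 3 0 117 0 0 0; 3 0 135 0 0 0; 3 0 143 0 0 0; 3 0 143 0 0 0"}}

```text
time_s: 15.48
eef_pos: [0.3774, 0.2929, 0.005]
eef_rot: [0.0, 1.0, 0.023, -0.0]
wrist_force: [0.1, -0.7, -0.4]
opening: 1.003
```

```bash
python3 - <<'E'
from h import *
go(.376,.293,.003,2.7)
E
```

```text
t 15.47 phi 2.6 shift [-1.4 -0.2  2. ] turn [ 0.     0.001 -0.001] open 1.003 q [ 0.41  0.32  1.98 -0.    0.84  1.94] F [ 0.1 -0.7 -0.4]
```

Call:
{"method": "step_arm", "body": {"targets": "-1 0 2 0 0 0; -1 0 2 0 0 0; -1 0 2 0 0 0; -1 0 2 0 0 0; -1 0 2 0 0 0; -1 0 2 0 0 0; -1 0 2 0 0 0; -1 0 2 0 0 0", "grip": 20}}

```text
time_s: 16.48
eef_pos: [0.3767, 0.2937, 0.0042]
eef_rot: [-0.0, 1.0, 0.024, 0.001]
wrist_force: [-0.4, 0.5, 5.4]
opening: 0.525
```

Call:
{"method": "step_arm", "body": {"targets": "0 0 -40 0 0 0; 0 0 -80 0 0 0; 0 0 -120 0 0 0; 0 0 -120 0 0 0"}}

```text
time_s: 16.98
eef_pos: [0.3783, 0.2946, 0.1266]
eef_rot: [-0.001, 1.0, 0.024, 0.003]
wrist_force: [1.0, 0.4, -2.4]
opening: 0.521
```

```bash
python3 - <<'E'
from h import *
go(.632,.127,.12,5.7)
S=cam("scene");cv2.imwrite("pics/s9.png",cv2.resize(S["image"][130:330,260:500,::-1],None,fx=3,fy=3,interpolation=cv2.INTER_CUBIC))
E
```

```text
t 16.98 phi 2.7 shift [245.5 179.4   7.8] turn [-0.002 -0.007 -0.052] open 0.521 q [0.41 0.09 1.94 0.   1.11 1.94] F [ 1.   0.4 -2.4]
```

View pics/s9.png

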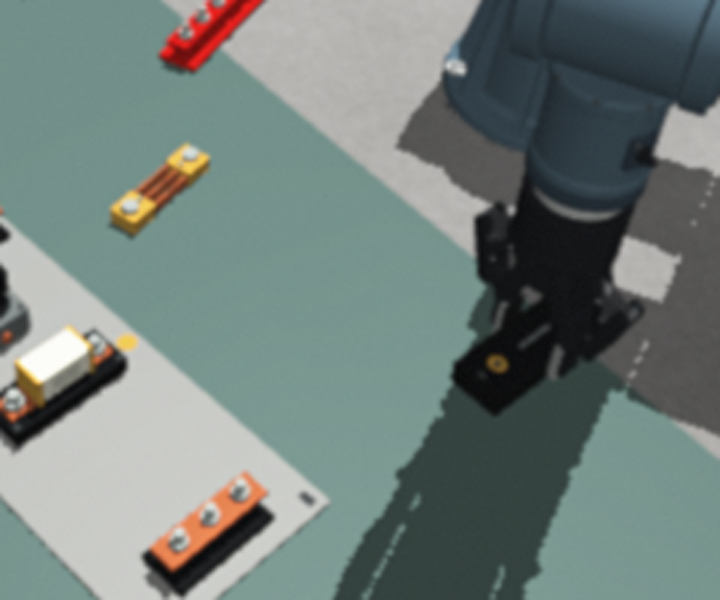

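Call:
{"method": "step_arm", "body": {"targets": "40 29 0 0 0 -0.01; 80 58 0 0 0 -0.02; 120 88 0 0 0 -0.03; 160 117 0 0 0 -0.04; 200 146 0 0 0 -0.05; 232 170 0 0 0 -0.052; 246 180 0 0 0 -0.052; 246 180 0 0 0 -0.052"}}

```text
time_s: 18.02
eef_pos: [0.6294, 0.1247, 0.1215]
eef_rot: [-0.0, 0.999, 0.049, -0.001]
wrist_force: [-0.4, 0.9, -1.5]
opening: 0.523
```

Call:
{"method": "step_arm", "body": {"targets": "1 0 40 0 0 0; 1 0 75 0 0 0; 1 0 95 0 0 0; 1 0 95 0 0 0; 1 0 95 0 0 0"}}

```text
time_s: 18.65
eef_pos: [0.632, 0.1256, 0.0298]
eef_rot: [0.0, 0.999, 0.05, 0.001]
wrist_force: [-1.2, -0.5, -1.5]
opening: 0.523
```

```bash
python3 - <<'E'
from h import *
go(.632,.127,.009,5.7)
S=cam("scene");cv2.imwrite("pics/s10.png",cv2.resize(S["image"][190:350,210:410,::-1],None,fx=3.7,fy=3.7,interpolation=cv2.INTER_CUBIC))
E
```

```text
t 18.65 phi 5.7 shift [ 0.1 -1.4 20.8] turn [ 0.    -0.002 -0.   ] open 0.523 q [0.01 0.56 1.54 0.   1.03 1.48] F [-1.2 -0.5 -1.5]
```

View pics/s10.png

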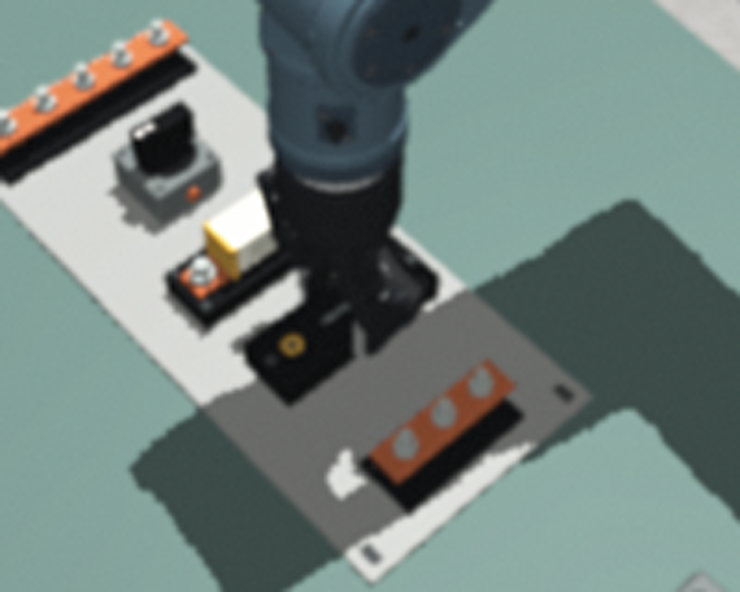

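Call:
{"method": "step_arm", "body": {"targets": "0 -1 10 0 0 0; 0 -1 18 0 0 0; 0 -1 21 0 0 0; 0 -1 21 0 0 0; 0 -1 21 0 0 0"}}

```text
time_s: 19.32
eef_pos: [0.6308, 0.1262, 0.0083]
eef_rot: [0.0, 0.999, 0.049, -0.001]
wrist_force: [-4.8, -0.1, 9.7]
opening: 0.525
```

Call:
{"method": "step_arm", "body": {"targets": "0 0 0 0 0 0; 0 0 0 0 0 0; 0 0 0 0 0 0; 0 0 0 0 0 0; 0 0 -20 0 0 0; 0 0 -60 0 0 0; 0 0 -110 0 0 0; 0 0 -140 0 0 0", "grip": 68}}

```text
time_s: 20.32
eef_pos: [0.6327, 0.1263, 0.1522]
eef_rot: [0.0, 0.999, 0.049, 0.003]
wrist_force: [1.1, 0.8, -0.3]
opening: 0.68
```

```bash
python3 - <<'E'
from h import *
go(.426,-.110,.15,15)
E
```

```text
t 20.32 phi 5.7 shift [-229.   214.7    1. ] turn [ 0.001 -0.005 -0.163] open 0.680 q [0.01 0.4  1.49 0.   1.24 1.49] F [ 1.1  0.8 -0.3]
```

Call:
{"method": "step_arm", "body": {"targets": "-40 37 0 0 0 -0.03; -80 75 0 0 0 -0.06; -120 112 0 0 0 -0.1; -160 150 0 0 0 -0.14; -200 187 0 0 0 -0.163; -220 206 0 0 0 -0.163; -229 215 0 0 0 -0.163; -229 215 0 0 0 -0.163", "grip": 68}}

```text
time_s: 21.32
eef_pos: [0.4248, -0.1108, 0.1482]
eef_rot: [0.0, 0.992, 0.13, 0.001]
wrist_force: [0.4, -0.6, -0.2]
opening: 0.681
```

```bash
python3 - <<'E'
from h import *
np.set_printoptions(suppress=True,precision=4)
go(.426,-.110,.003,15)
T=cam("top");S=cam("scene")
cv2.imwrite("pics/s11.png",cv2.resize(S["image"][150:350,190:390,::-1],None,fx=3,fy=3,interpolation=cv2.INTER_CUBIC))
cv2.imwrite("pics/t11.png",cv2.resize(T["image"][115:190,225:380,::-1],None,fx=5,fy=5,interpolation=cv2.INTER_CUBIC))
a=blobs(T,(265,125,300,185),(10,100,80),(35,255,255),2);pr("T",a)
b=blobs(S,(230,220,330,330),(14,100,80),(35,255,255),2);pr("S",b)
E
```

```text
t 21.32 phi 14.9 shift [  1.2  -0.6 145.2] turn [ 0.001 -0.001 -0.001] open 0.681 q [-0.53 -0.03  2.02  0.    1.16  0.78] F [ 0.4 -0.6 -0.2]
T 17 [272.6 141.9] rect [272.5 142. ] [4. 3.] 90.0
T 2 [295.5 142.5] rect [295.5 142.5] [1.4 0. ] 135.0
T 11 [298.2 159.5] rect [298. 160.] [4. 2.] 90.0
T 16 [274.2 165.4] rect [274.  165.5] [3. 4.] 90.0
S 23 [287.8 245. ] rect [287.7 244.6] [17.   3.8] 61.9
S 29 [301.8 243.9] rect [302. 244.] [4. 6.] 90.0
S 69 [269.6 257.9] rect [269.5 257.5] [15.6  5.7] 45.0
S 38 [316.  268.5] rect [316.  268.5] [5. 6.] 90.0
S 43 [289.5 287.9] rect [289.5 288. ] [6.4 6.4] 45.0
```

View pics/s11.png

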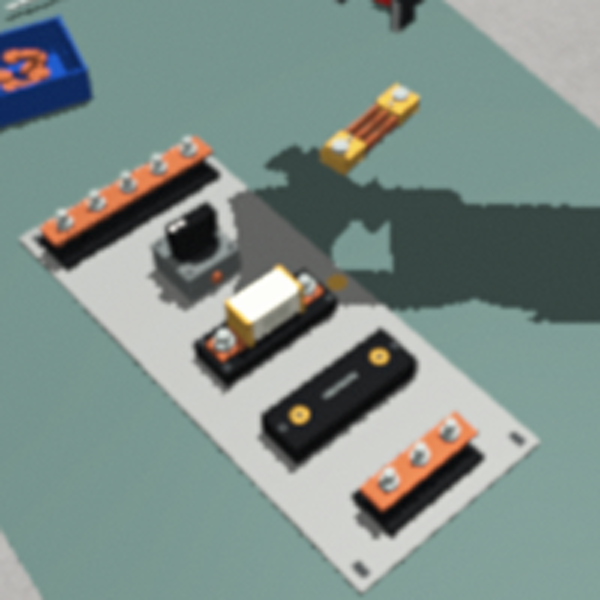

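View pics/t11.png

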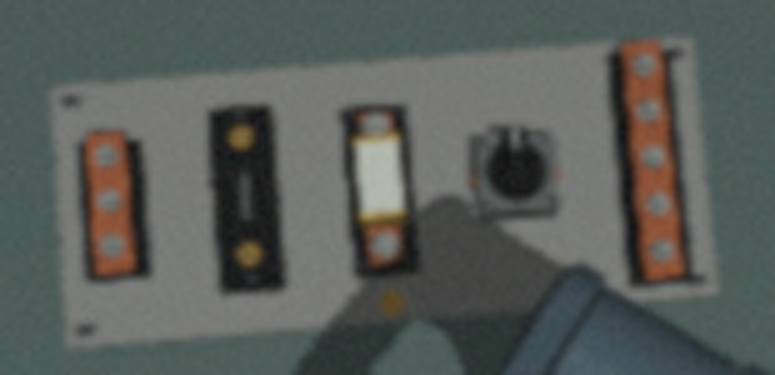

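Call:
{"method": "step_arm", "body": {"targets": "1 0 45 0 0 0; 1 0 90 0 0 0; 1 0 125 0 0 0; 1 0 140 0 0 0; 1 0 144 0 0 0; 1 0 144 0 0 0"}}

```text
time_s: 22.18
eef_pos: [0.4263, -0.1103, 0.0041]
eef_rot: [0.0, 0.991, 0.131, 0.001]
wrist_force: [0.1, -0.5, -0.2]
opening: 0.682
```

```bash
python3 - <<'E'
from h import *
np.set_printoptions(suppress=True,precision=4)
go(.426,-.110,.003,15)
T=cam("top");S=cam("scene")
P=np.array([.6415,.0305]);a=np.radians(5.7);M=np.array([[np.cos(a),np.sin(a)],[-np.sin(a),np.cos(a)]])
for c,z,us in [(T,.028,[(272.6,141.9),(274.2,165.4)]),(S,.028,[(289.5,287.9),(316,268.5)])]:
    p=[onz(c,u,z)[:2] for u in us]; d=p[0]-p[1]; m=(p[0]+p[1])/2; print("base",m,np.degrees(np.arctan2(d[1],d[0])),"plate",M@(m-P))
f=lambda x,y:(225+x/5-.4,115+y/5-.4)
for n,z,us in [("fuse studs",.041,[(376,123),(385,243)]),("fuse caps",.054,[(376,138),(382,219)]),("long",.05,[(643,65),(662,250)]),("short",.05,[(107,155),(113,245)]),("switch body",.036,[(473,135),(555,130),(478,218),(555,210)]),("corners",.004,[(50,87),(692,38),(718,292),(66,347)])]:
    p=np.array([onz(T,f(*u),z)[:2] for u in us]); d=p[0]-p[1];m=p.mean(0); print(n,m,np.degrees(np.arctan2(d[1],d[0])),"plate",M@(m-P))
E
```

```text
t 22.18 phi 15.0 shift [-0.2 -0.4  1.1] turn [ 0.001 -0.001  0.   ] open 0.682 q [-0.52  0.25  2.08  0.    0.81  0.78] F [ 0.1 -0.5 -0.2]
base [0.6317 0.1275] 5.434982009928716 plate [-0.0002  0.0975]
base [0.6297 0.1258] 5.450700872483518 plate [-0.0023  0.096 ]
fuse studs [0.6391 0.032 ] 5.368822298138925 plate [-0.0022  0.0018]
fuse caps [0.639  0.0328] 5.321199934659932 plate [-0.0022  0.0025]
long [ 0.659  -0.1562] 6.008130047038125 plate [-0.0011 -0.1875]
short [0.6212 0.2177] 5.795590572929753 plate [-0.0016  0.1883]
switch body [ 0.6491 -0.0617] 94.73760979507958 plate [-0.0016 -0.0925]
corners [0.643  0.0312] 95.69465721027 plate [0.0016 0.0006]
```

Every part is within about 3 mm and 1° of its target. Now I'll grip the shunt.

Call:
{"method": "step_arm", "body": {"targets": "0 0 0 0 0 0; 0 0 0 0 0 0; 0 0 0 0 0 0; 0 0 0 0 0 0; 0 0 0 0 0 0; 0 0 0 0 0 0; 0 0 0 0 0 0; 0 0 0 0 0 0", "grip": 0}}

```text
time_s: 23.28
eef_pos: [0.4259, -0.1105, 0.0043]
eef_rot: [0.0, 0.991, 0.131, 0.0]
wrist_force: [-2.6, 1.7, 8.0]
opening: 0.294
```

Call:
{"method": "step_arm", "body": {"targets": "0 0 -40 0 0 0; 0 0 -80 0 0 0; 0 0 -120 0 0 0; 0 0 -145 0 0 0; 0 0 -145 0 0 0"}}

```text
time_s: 23.9
eef_pos: [0.4265, -0.1108, 0.15]
eef_rot: [0.001, 0.991, 0.13, 0.002]
wrist_force: [0.1, 0.4, -4.2]
opening: 0.295
```

```bash
python3 - <<'E'
from h import *
go(.631,.127,.15,5.5)
S=cam("scene");cv2.imwrite("pics/s12.png",cv2.resize(S["image"][90:250,230:430,::-1],None,fx=3.7,fy=3.7,interpolation=cv2.INTER_CUBIC))
E
```

```text
t 23.90 phi 15.0 shift [ 2.591e+02 -1.768e+02  2.000e-01] turn [ 0.003 -0.003  0.166] open 0.295 q [-0.52 -0.03  2.01  0.    1.16  0.78] F [ 0.1  0.4 -4.2]
```

View pics/s12.png

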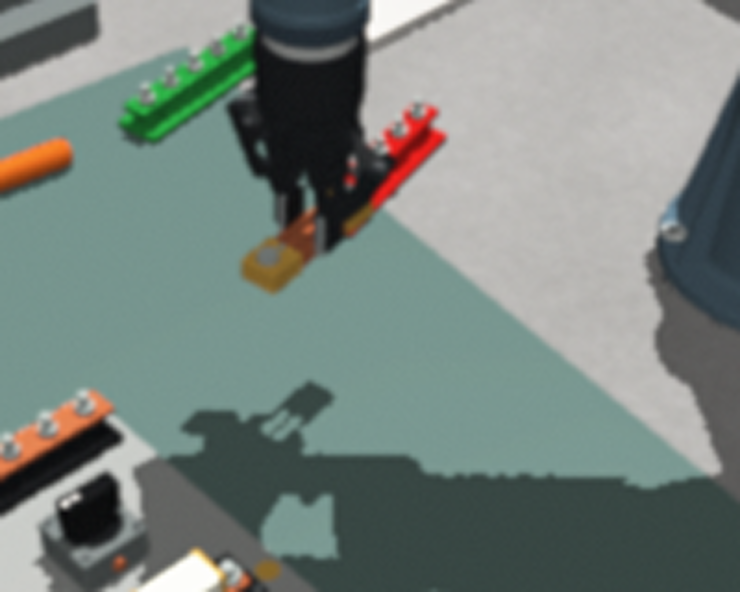

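Call:
{"method": "step_arm", "body": {"targets": "42 -29 0 0 0 0.03; 84 -58 0 0 0 0.06; 126 -87 0 0 0 0.09; 168 -115 0 0 0 0.12; 210 -143 0 0 0 0.15; 243 -166 0 0 0 0.166; 259 -177 0 0 0 0.166; 259 -177 0 0 0 0.166"}}

```text
time_s: 24.95
eef_pos: [0.6286, 0.1289, 0.1451]
eef_rot: [-0.0, 0.999, 0.049, -0.002]
wrist_force: [0.0, 0.1, -3.7]
opening: 0.296
```

Call:
{"method": "step_arm", "body": {"targets": "1 0 40 0 0 0; 1 0 75 0 0 0; 1 0 95 0 0 0; 1 0 95 0 0 0; 1 0 95 0 0 0"}}

```text
time_s: 25.58
eef_pos: [0.6317, 0.1277, 0.0546]
eef_rot: [0.0, 0.999, 0.048, 0.001]
wrist_force: [-0.2, -0.4, -2.9]
opening: 0.298
```

```bash
python3 - <<'E'
from h import *
go(.631,.127,.033,5.5)
S=cam("scene");cv2.imwrite("pics/s13.png",cv2.resize(S["image"][190:350,210:410,::-1],None,fx=3.7,fy=3.7,interpolation=cv2.INTER_CUBIC))
E
```

```text
t 25.57 phi 5.5 shift [-0.8  0.7 21.6] turn [ 0.    -0.002 -0.001] open 0.298 q [ 0.02  0.53  1.54 -0.    1.08  1.49] F [-0.2 -0.4 -2.9]
```

View pics/s13.png

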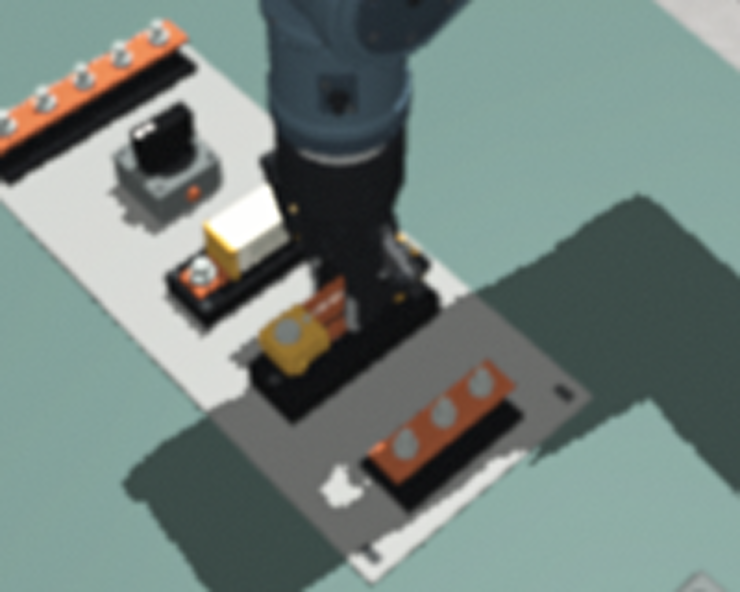

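Call:
{"method": "step_arm", "body": {"targets": "-1 1 10 0 0 0; -1 1 18 0 0 0; -1 1 22 0 0 0; -1 1 22 0 0 0; -1 1 22 0 0 0"}}

```text
time_s: 26.25
eef_pos: [0.6293, 0.1269, 0.0323]
eef_rot: [0.0, 0.999, 0.048, -0.001]
wrist_force: [-6.6, -1.4, 8.1]
opening: 0.296
```

```bash
python3 - <<'E'
from h import *
go(.631,.127,.0325,5.5)
S=cam("scene");cv2.imwrite("pics/s14.png",cv2.resize(S["image"][190:350,210:410,::-1],None,fx=3.7,fy=3.7,interpolation=cv2.INTER_CUBIC))
E
```

```text
t 26.25 phi 5.5 shift [ 1.7  0.1 -0.2] turn [0.    0.001 0.   ] open 0.296 q [ 0.01  0.56  1.55 -0.    1.04  1.49] F [-6.6 -1.4  8.1]
```

View pics/s14.png

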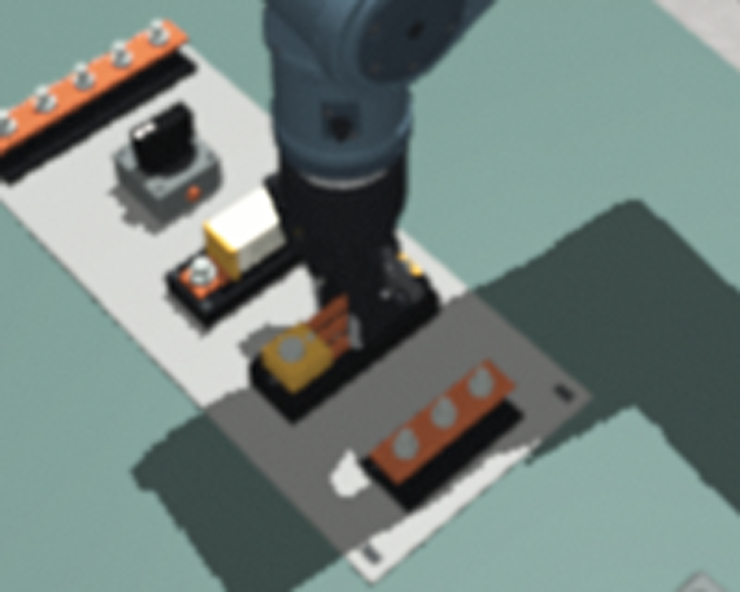

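Call:
{"method": "step_arm", "body": {"targets": "0 0 0 0 0 0; 0 0 0 0 0 0; 0 0 0 0 0 0; 0 0 0 0 0 0; 0 0 -20 0 0 0; 0 0 -60 0 0 0; 0 0 -110 0 0 0; 0 0 -140 0 0 0", "grip": 60}}

```text
time_s: 27.3
eef_pos: [0.6313, 0.127, 0.1762]
eef_rot: [0.0, 0.999, 0.048, 0.003]
wrist_force: [0.6, 0.1, 0.1]
opening: 0.602
```

Call:
{"method": "step_arm", "body": {"targets": "-40 40 0 0 0 0; -80 80 0 0 0 0; -120 120 0 0 0 0; -160 160 0 0 0 0; -195 195 0 0 0 0; -220 220 0 0 0 0; -220 220 0 0 0 0; -220 220 0 0 0 0"}}

```text
time_s: 28.3
eef_pos: [0.4325, -0.1132, 0.1724]
eef_rot: [0.0, 0.999, 0.048, 0.001]
wrist_force: [0.1, -0.9, -0.3]
opening: 0.598
```

```bash
python3 - <<'E'
from h import *
np.set_printoptions(suppress=True,precision=4)
T=cam("top","pics/topE.png");S=cam("scene","pics/sceneE.png")
cv2.imwrite("pics/s15.png",cv2.resize(S["image"][190:350,190:390,::-1],None,fx=4,fy=3.7*4/3.7,interpolation=cv2.INTER_CUBIC)[:600])
cv2.imwrite("pics/t15.png",cv2.resize(T["image"][115:190,225:380,::-1],None,fx=5,fy=5,interpolation=cv2.INTER_CUBIC))
pr("T",blobs(T,(265,125,283,185),(10,100,60),(35,255,255),4))
pr("bolts S",blobs(S,(270,250,335,310),(0,0,190),(180,60,255),3))
E
```

```text
T 88 [272.6 142.7] rect [272.5 143. ] [12.  9.] 90.0
T 6 [273.2 152.7] rect [273.5 152.5] [2.2 2.2] 26.6
T 97 [274.1 164.3] rect [274.  164.5] [11. 10.] 90.0
bolts S 67 [275.5 252.2] rect [277. 253.] [ 6. 14.] 90.0
bolts S 1640 [303.5 284.6] rect [302.  281.5] [64. 55.] -0.0
bolts S 27 [288.4 283.6] rect [288.5 283.5] [5. 5.] 90.0
```

View pics/s15.png

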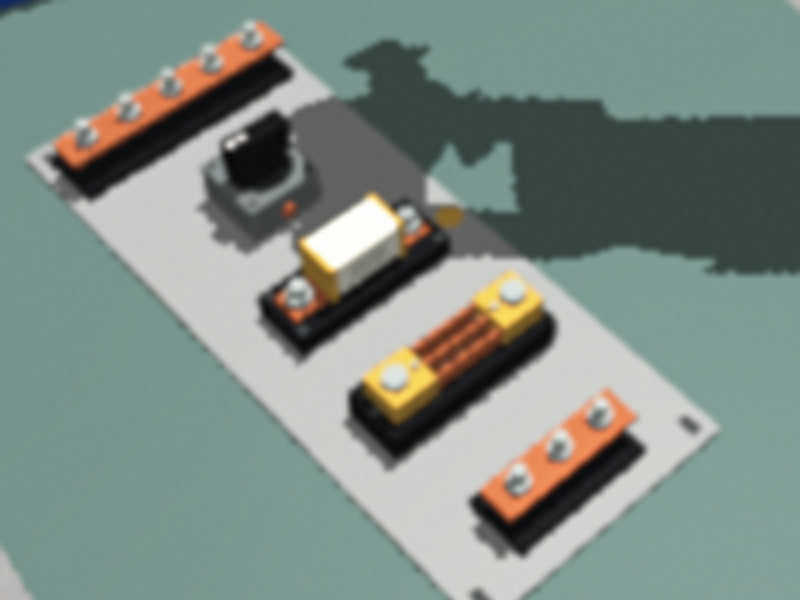

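View pics/t15.png

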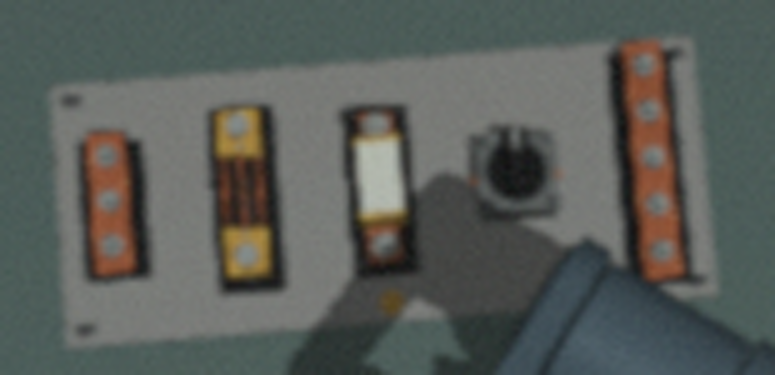

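View pics/topE.png

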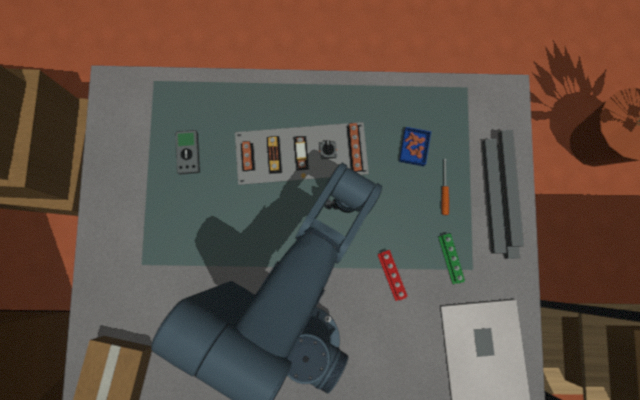

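```bash
python3 - <<'E'
from h import *
np.set_printoptions(suppress=True,precision=4)
T=cam("top");S=cam("scene")
for c,z,us,b,a in [(T,.046,[(272.55,142.85),(274.05,164.4)],(.6317,.1275),5.43),(S,.051,[(317.6,262.6),(288.4,283.7)],(.6297,.1258),5.45)]:
    p=[onz(c,u,z)[:2] for u in us]; m=(p[0]+p[1])/2; d=p[0]-p[1]; r=np.radians(a)
    e=m-np.array(b); print(m,np.degrees(np.arctan(d[1]/d[0])),"in base x,y mm",1e3*(e[0]*np.cos(r)+e[1]*np.sin(r)),1e3*(-e[0]*np.sin(r)+e[1]*np.cos(r)))
ticket.hand_in(); print(ctrl.get_obs()["time_s"])
E
```

```text
[0.6274 0.1264] 5.521017578190564 in base x,y mm -4.349657515314399 -0.726331375793271
[0.6298 0.1279] 5.342154526633349 in base x,y mm 0.30453997546096145 2.089195608369359
the job is handed in; nothing more can be done
the job is handed in; nothing more can be done
```

I placed the switch, fuse holder and insulating base in a row between the busbars and laid the shunt on its base. I handed the job in about 28 s into the 120 s allowed; no verdict is reported.

These are the camera readings from the last checks. Plate depth is measured from the plate's centre line:

| Part | Across the plate's depth | Along the row | Angle to square |
|---|---|---|---|
| Switch | -2 mm | about 95 mm from the long busbar (wanted 96) | about 1° |
| Fuse holder | -2 mm | about 190 mm from the long busbar (wanted 192) | under 0.5° |
| Base | 0 to -2 mm | about 92 mm from the short busbar (wanted 93) | under 0.5° |

- **Shunt on base:** the two views disagreed by a few millimetres, but both are inside the limits. The top view put it at -4.3 mm lengthwise and -0.7 mm across. The scene view put it at +0.3 mm and +2.1 mm. Its angle matches the base within about 0.2°.
- **Timing of checks:** the base's position was measured before the shunt went on it, and the row was not re-measured afterwards. The final pictures show no visible shift.
- **Bystanders:** the meter, the bin of lugs and the screwdriver look unmoved in the final top view.
- **Release:** everything is upright, and the gripper has let go and moved clear. The wrist force in the readings I took never went above about 11 N.

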